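Unpile the half bottles into their display cradles

ROBOT

A 6-joint arm with a two-finger parallel gripper is mounted at the origin on a cart in front of the work surface, level with it; the furniture and walls round the work are solid. World frame = base frame: x ahead of the robot, y to its left, z up, the work surface at z = 0. Lengths are in m, angles in rad, forces in N, time in s.
With the tool pointing down it reaches from about 0.35 to 0.875 m from the base axis. Payload 4.2 kg.
Tool frame: the origin (TCP) lies at the very end of the fingers, on their centre line; the grasp point (between the pads) lies 19 mm behind it; z points along the fingers, y is the line along which they close (so a half turn about z gives the same grasp; the last joint's range is limited). The gripper opens to 85 mm and grips with 20 to 120 N. Pads are 22 mm wide; open, the fingers measure 114 mm over their backs; the gripper's body (76 mm by 85 mm) begins 54 mm behind the grasp point. The pads swing forward as they close: fully open they stand 13 mm farther back than shut.
Start: joints at [1.425, 0.385, 0.008, 0, -1.194, -0.259], TCP at [0.246, 0.574, 0.231] pointing down, gripper open.
Joint ranges: [-3.14, 3.14], [-1.21, 2.06], [-1.07, 1.41], [-3.16, 2.05], [-2.99, -0.16], [-3.1, 3.1]. Speed limits (rad/s): [2.79, 2.79, 3.14, 3.14, 3.14, 3.14].

INTERFACE

Orientations are given as a unit quaternion [x, y, z, w].
In Python, from workcell import env gives the robot as it stands.
- The arm moves only by the shell command python3 -m inch 'ROWS' [OPENING]. ROWS is JSON, a list that holds one entry, the list of rows, each a list of 4 numbers: the shift along the tool's x, y, z in mm, then the turn about the tool's z in degrees. In form: [[[tx, ty, tz, twist], ...]]. A call has 1 to 12 rows; each row is the pose to reach, as a shift and turn from the pose commanded when the call began, along the tool's axes at that moment; what a row does not reach only later rows make up. A row lasts 1/8 s, in which the tool goes at most 62.5 mm and 10.7 degrees, less where a joint would pass 70% of its speed; a pose out of reach is approached as far as the arm can. A call with a gripper value outside its range is refused whole. OPENING is the closure, from -1 (fully open) to 1 (shut), set as the call begins (- or left out, the last holds). The fingers move at their own pace and stop on an object; the grip force is fixed at half the most. Time passes only in rows, so rows that repeat a pose let the fingers close. It gives the time, the measured TCP pose, the force, the opening and the grip force at its end, in the units of the state.
- env.sense(): the state, without advancing time (a new reading comes with each control period).
- env.snapshot(name): name is "scene" or "side" or "wrist"; returns the picture (400x640x3 uint8, red, green, blue); there is no depth.
- env.get_calibration(name): a dict with "fx", "fy", "cx", "cy" (pixels), "camera_from_world" (4x4, takes a point from world to camera coordinates). Camera axes: x right, y up, looking along -z (the intrinsics and any distortion apply to the point x, -y, -z); pixel columns grow to the right and rows downward; lengths in m; the calibration is good to about 2 mm. A picture is of the moment at which its call begins: read the wrist's pose just before it. get_calibration takes no time and is no camera call; for the wrist camera it gives the pose at the moment of the call.
- env.finish_job(): hands the job in; it is judged then, once.
Trained networks look in the newest picture that a camera, given by its name, has taken for a name from the list of things; names that differ only in an ending like _2 or _b are one class to them, and where a whole thing is asked for, a point or a joint stands for the part that bears it (a point fixed in the world has none). Each returns a list of dicts, best first, with "confidence" (0 to 1); they miss things now and then, are a little off and sometimes report something else, mostly with a low value. They report only what shows in the picture. A call takes as long as a camera call.
- env.spot_in(camera, query): "at" ([column, row] in pixels, amid what is visible of it).
- env.cut_out(camera, query): "pixels" (400x640 bool, what is visible of it) and "at" ([column, row] in pixels, amid what is visible of it).
The state is a dict: "time_s": time; "q": joint angles; "joint_velocities": joint speeds; "joint_torque": joint torques, N m; "tool_pos": TCP position; "tool_rot": TCP orientation; "contact_force": force on the tool from outside, world axes, zero at the start; "wrist_torque": the same for the moment, N m; "finger_gap": finger opening in m; "grasp_force": force on a finger pad.
Only numpy, scipy, OpenCV 4.12 (cv2) and the standard library are available. Lean on these libraries where they do the work, as an engineer would, in place of code of your own. Each camera call takes 0.05 s, during which the arm holds its last target. There are 200 camera calls.

TASK

Take the pile of three half bottles apart and lay each one in the display cradle whose tag dot has the colour of its capsule: body in the wide notch with its heel by the heel stop, neck in the narrow notch towards the tag, label up. Set the bottles down gently, never let one drop, and leave the wine glass, the candlestick and the vacuum pump where they stand.

Things in the scene. Friction and masses are not known exactly. Their poses are not given: they have to be found in the camera images.
- bottle_red: Lying half bottle with a dark red capsule and a pale label, 0.5 to 0.8 kg. Body 59 mm across up to 135 mm from its base, then a shoulder, then neck and capsule 31 mm across from 160 to 243 mm. Balances about 92 mm from the base. Origin: centre of the flat base; z axis runs from base to capsule; the label is on the -x side and starts facing up. Piled with the other two in the pile rack.
- bottle_gold: Lying half bottle with a gold capsule and a red label, 0.5 to 0.8 kg. Body 59 mm across up to 135 mm from its base, then a shoulder, then neck and capsule 31 mm across from 160 to 245 mm. Balances about 92 mm from the base. Origin: centre of the flat base; z axis runs from base to capsule; the label is on the -x side and starts facing up. Piled with the other two in the pile rack.
- bottle_black: Lying half bottle with a black capsule and a pale label, 0.5 to 0.8 kg. Body 59 mm across up to 135 mm from its base, then a shoulder, then neck and capsule 31 mm across from 160 to 247 mm. Balances about 92 mm from the base. Origin: centre of the flat base; z axis runs from base to capsule; the label is on the -x side and starts facing up. Piled with the other two in the pile rack.
- pile_rack: Fixed oak rack, 150x164 mm, that carries the pile. Origin at z=0 in its middle, x along the bottles, capsules to -x. Two notched boards, 14 thick, 31 high, at x=+55 and -41 mm: two bottles lie in them at y=+45 and -45, base centre at x=+85, axis 50 above the counter; the third lies on these two at y=0, axis 88 up. Fingers fit 78 mm from the bases.
- cradle_red: Fixed oak cradle, tag with dark red dot. Plank 296x70x14 mm; origin at z=0 on its centre line, x along it: tag at x=-140..-167, heel stop (54 high) at +117..+123. Wide notched board at x=+80 (41 high), narrow one for the neck at x=-92 (48 high), both 14 thick. Bottle home: base centre at x=+110, y=0, axis 60 above the counter, capsule to -x. Fingers fit beside the body at x=+32.
- cradle_gold: Fixed oak cradle, tag with gold dot. Plank 296x70x14 mm; origin at z=0 on its centre line, x along it: tag at x=-140..-167, heel stop (54 high) at +117..+123. Wide notched board at x=+80 (41 high), narrow one for the neck at x=-92 (48 high), both 14 thick. Bottle home: base centre at x=+110, y=0, axis 60 above the counter, capsule to -x. Fingers fit beside the body at x=+32.
- cradle_black: Fixed oak cradle, tag with black dot. Plank 296x70x14 mm; origin at z=0 on its centre line, x along it: tag at x=-140..-167, heel stop (54 high) at +117..+123. Wide notched board at x=+80 (41 high), narrow one for the neck at x=-92 (48 high), both 14 thick. Bottle home: base centre at x=+110, y=0, axis 60 above the counter, capsule to -x. Fingers fit beside the body at x=+32.
- wine_glass: Loose stemmed tasting glass with red wine, 66 mm across, 157 mm high, behind the work. Leave it alone. Origin: centre of its foot.
- candlestick: Loose brass candlestick with a cream candle, 68 mm across, 131 mm high, in front at the robot's right. Leave it alone. Origin: centre of its foot.
- vacuum_pump: Loose white vacuum pump with a black knob, 52 mm across, 120 mm high, behind the work. Leave it alone. Origin: centre of its foot.

How it is judged:
By the outcome, as a careful person would: the job done as asked, in the order asked, and still so for the second after the job is handed in, with the robot touching nothing.
It also fails if it takes over 93 s, if anything falls off the work surface, if the arm or the gripper's body presses on something with over 40 N, if the wrist force passes 120 N, or if a joint passes its speed limit or range.

## Working session

There is one attempt and no reset: what is moved stays moved. The work goes in short steps, Python scripts to look and compute and a shell command to move; the robot and the scene stay as the last step left them, time stands still between calls to the robot, and variables do not carry over. Pictures are saved under pics/ and viewed, at most 14 in all, crops included, and the job is handed in when it is done.

```bash
ls; mkdir -p pics; python3 - <<'E'
from workcell import env
import cv2
s=env.sense();print({k:s[k] for k in('time_s','tool_pos','tool_rot','finger_gap')})
for n in('scene','side'):
    im=env.snapshot(n);cv2.imwrite(f'pics/{n}0.png',im[...,::-1])
    for q in('bottle_red','bottle_gold','bottle_black','pile_rack','cradle_red','cradle_gold','cradle_black','wine_glass','candlestick','vacuum_pump'):
        print(n,q,[(r['at'],round(r['confidence'],2)) for r in env.spot_in(n,q)][:3])
    c=env.get_calibration(n);print(c)
E
```

```text
pics
{'time_s': 0.0, 'tool_pos': array([0.24590067, 0.57395623, 0.23021963]), 'tool_rot': array([ 9.79564354e-01, -2.01128098e-01, -1.86639419e-04,  1.06268813e-03]), 'finger_gap': 0.08513421121246492}
scene bottle_red [([423.1, 248.1], 0.63)]
scene bottle_gold [([383.7, 235.7], 0.73), ([297.3, 211.2], 0.36)]
scene bottle_black [([407.9, 230.2], 0.86), ([252.6, 191.5], 0.24)]
scene pile_rack [([426.4, 258.4], 0.69), ([345.8, 219.4], 0.47)]
scene cradle_red [([252.7, 191.9], 0.97)]
scene cradle_gold [([340.6, 219.6], 0.66)]
scene cradle_black [([296.5, 208.8], 0.87), ([345.8, 289.0], 0.71)]
scene wine_glass [([320.1, 159.6], 0.84)]
scene candlestick [([347.1, 288.8], 0.95)]
scene vacuum_pump [([420.7, 197.8], 0.53)]
{'fx': 441.50551653415494, 'fy': 441.50551653415494, 'cx': 320.2005539095391, 'cy': 196.47444988545132, 'camera_from_world': array([[ 0.6951886 , -0.71882548,  0.00165316, -0.37493347],
       [ 0.29842399,  0.29070175,  0.90908504, -0.24196172],
       [-0.65395407, -0.63149222,  0.41660731, -1.14545474],
       [ 0.        ,  0.        ,  0.        ,  1.        ]])}
side
[... 225 characters left out ...]
 0.75)]
side cradle_red [([281.9, 154.9], 0.78)]
side cradle_gold [([343.6, 232.6], 0.72)]
side cradle_black [([421.0, 322.8], 0.61), ([310.5, 193.4], 0.59), ([447.6, 234.1], 0.49)]
side wine_glass [([363.3, 128.4], 0.97)]
side candlestick [([280.7, 341.3], 0.84)]
side vacuum_pump [([447.2, 233.6], 0.67), ([277.8, 155.7], 0.24)]
{'fx': 366.1182637292057, 'fy': 366.1182637292057, 'cx': 321.39688660340414, 'cy': 197.43840811047968, 'camera_from_world': array([[ 0.91461171, -0.40385424,  0.01967642, -0.48249322],
       [ 0.23705559,  0.57501292,  0.7830484 , -0.17601259],
       [-0.32755161, -0.71152083,  0.62164946, -0.86661786],
       [ 0.        ,  0.        ,  0.        ,  1.        ]])}
```

View pics/scene0.png

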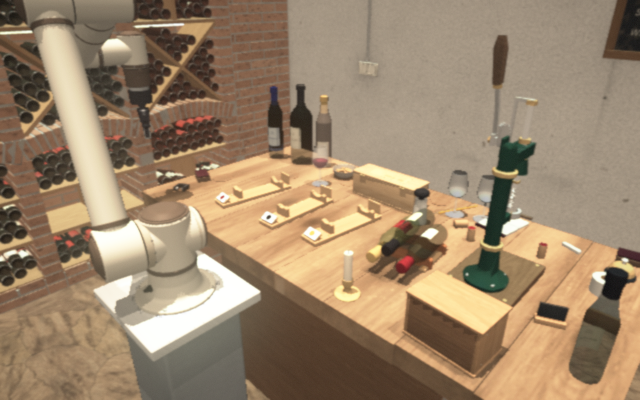

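View pics/side0.png

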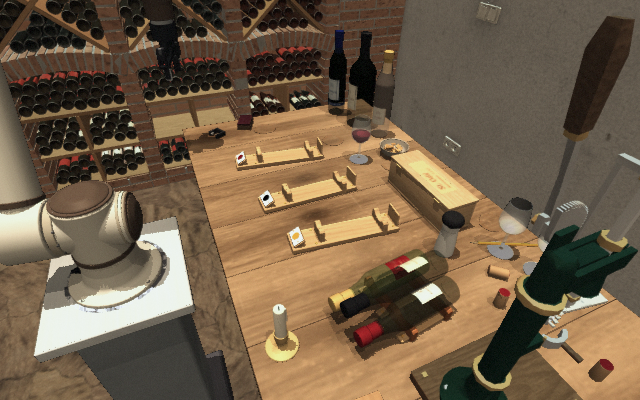

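The pile has black on top, gold on the left and red on the right. The cradles run red, black, gold from far to near, with tags towards the robot. Next I'll get rough positions.

```bash
cat > h.py <<'E'
import numpy as np
def ray(c,p):
    T=np.array(c['camera_from_world']);R=T[:3,:3];o=-R.T@T[:3,3]
    d=R.T@np.array([(p[0]-c['cx'])/c['fx'],-(p[1]-c['cy'])/c['fy'],-1.]);return o,d
def onplane(c,p,z):
    o,d=ray(c,p);return o+d*(z-o[2])/d[2]
def proj(c,P):
    T=np.array(c['camera_from_world']);q=T[:3,:3]@np.asarray(P,float)+T[:3,3]
    return np.array([c['cx']+c['fx']*q[0]/-q[2],c['cy']-c['fy']*q[1]/-q[2]])
E
python3 - <<'E'
from workcell import env
from h import *
import cv2
c=env.get_calibration('side');d=env.get_calibration('scene');w=env.get_calibration('wrist')
print('side tags',[onplane(c,p,.02).round(3) for p in((240,159),(267,200),(297,237))])
print('side heels',[onplane(c,p,.03).round(3) for p in((321,150),(352,184),(395,218))])
print('black caps',onplane(c,(350,305),.088),'label',onplane(c,(432,265),.118))
print('candle',onplane(c,(283,347),0.),'glass',onplane(c,(358,158),0.),'pump',onplane(c,(444,250),0.))
print(w)
for n in('side',):
    im=cv2.imread(f'pics/{n}0.png');cv2.imwrite('pics/crop1.png',cv2.resize(im[120:350,210:490],None,fx=2.6,fy=2.6,interpolation=cv2.INTER_CUBIC))
im=env.snapshot('wrist');cv2.imwrite('pics/w0.png',im[...,::-1])
E
```

```text
side tags [array([0.382, 0.345, 0.02 ]), array([0.4  , 0.101, 0.02 ]), array([ 0.426, -0.074,  0.02 ])]
side heels [array([0.65 , 0.282, 0.03 ]), array([0.657, 0.065, 0.03 ]), array([ 0.693, -0.117,  0.03 ])]
black caps [ 0.43084806 -0.35077198  0.088     ] label [ 0.61768937 -0.34904428  0.118     ]
candle [ 0.29715937 -0.33293317  0.        ] glass [0.76883816 0.22921898 0.        ] pump [ 0.76479922 -0.24464962  0.        ]
{'fx': 329.42191238076697, 'fy': 329.42191238076697, 'cx': 324.044127227243, 'cy': 196.53246166947505, 'camera_from_world': array([[-3.93762526e-01, -9.19212201e-01, -4.47817524e-05,
         6.25547836e-01],
       [ 8.87620540e-01, -3.80216957e-01, -2.59932382e-01,
         3.33351355e-02],
       [ 2.38915991e-01, -1.02391381e-01,  9.65626820e-01,
        -3.79156474e-01],
       [ 0.00000000e+00,  0.00000000e+00,  0.00000000e+00,
         1.00000000e+00]])}
```

View pics/w0.png

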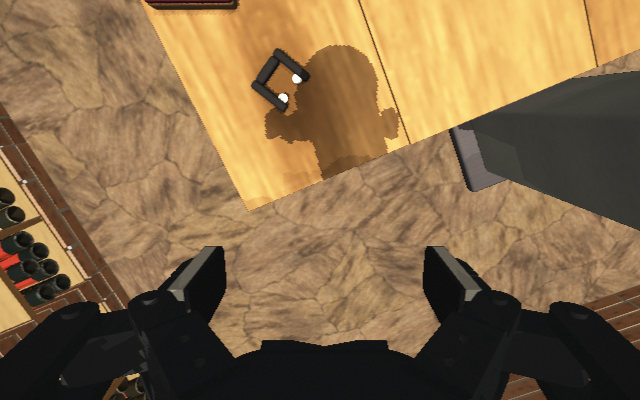

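View pics/crop1.png

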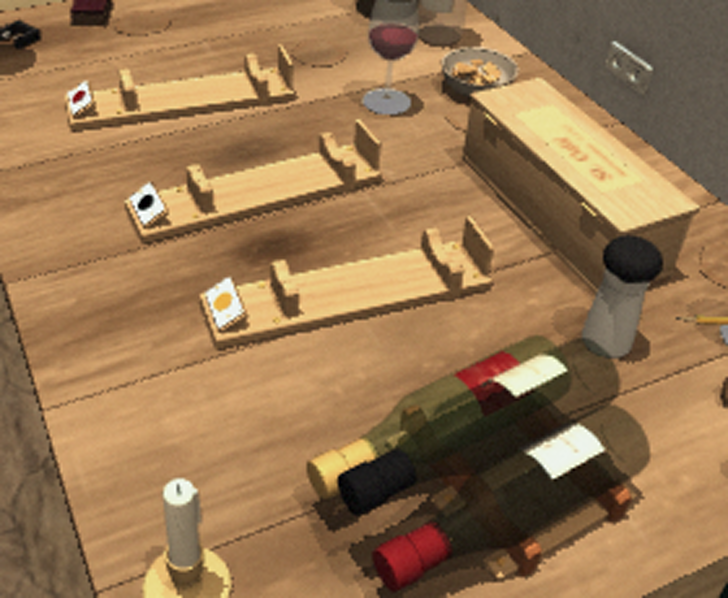

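```bash
python3 -m inch '[[[40,30,-30,-4],[80,60,-60,-8],[120,90,-90,-13],[160,120,-120,-13],[200,150,-150,-13],[240,180,-170,-13],[280,210,-170,-13],[320,240,-170,-13],[360,270,-170,-13],[400,300,-170,-13],[440,328,-170,-13],[440,328,-170,-13]]]' -1
cat > look.py <<'E'
import sys,cv2
from workcell import env
from h import *
name=sys.argv[1]
s=env.sense();c=env.get_calibration('wrist');im=env.snapshot('wrist')
import pickle;pickle.dump(c,open('pics/'+name+'.pkl','wb'))
cv2.imwrite(f'pics/{name}.png',im[...,::-1])
print(s['time_s'],s['tool_pos'],s['tool_rot'])
E
python3 look.py w1
```

```text
time_s: 2.65
tool_pos: [0.5224, 0.0973, 0.4008]
tool_rot: [0.996, -0.091, -0.0, 0.0]
contact_force: [0.0, 0.1, -0.9]
finger_gap: 0.0852
grasp_force: 0.0
2.65 [0.52237478 0.09726949 0.4008449 ] [ 9.95829274e-01 -9.12350879e-02 -3.09598173e-04  3.46464003e-04]
```

View pics/w1.png

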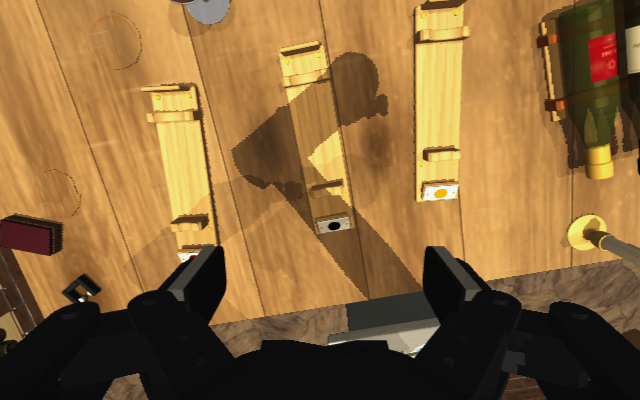

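```bash
python3 -m inch '[[[16,55,0,0],[32,110,0,0],[48,165,0,0],[64,220,0,0],[80,275,0,0],[96,330,0,0],[112,385,0,0],[117,413,0,0],[117,413,0,0],[117,413,0,0]]]'
python3 look.py w2; python3 - <<'E'
import cv2
im=cv2.imread('pics/w1.png');cv2.imwrite('pics/crop2.png',cv2.resize(im[0:270,130:480],None,fx=2.2,fy=2.2,interpolation=cv2.INTER_CUBIC))
im=cv2.imread('pics/w2.png');cv2.imwrite('pics/crop3.png',cv2.resize(im[0:300,120:520],None,fx=2,fy=2,interpolation=cv2.INTER_CUBIC))
E
```

```text
time_s: 3.95
tool_pos: [0.5638, -0.3261, 0.4015]
tool_rot: [0.996, -0.088, 0.0, -0.0]
contact_force: [0.2, 0.2, 0.3]
finger_gap: 0.0853
grasp_force: 0.0
3.95 [ 0.56379319 -0.32613884  0.40151421] [ 9.96113911e-01 -8.80741081e-02  1.24522893e-04 -1.09315938e-04]
```

View pics/crop2.png

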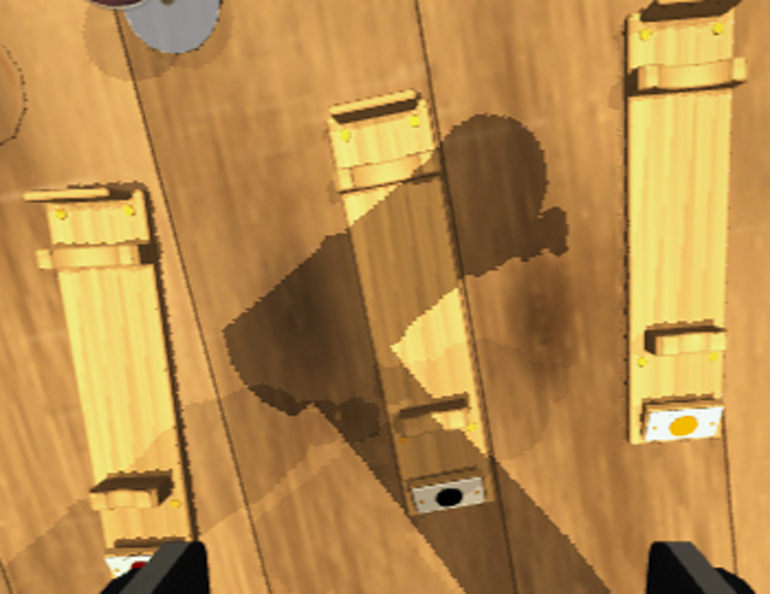

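View pics/crop3.png

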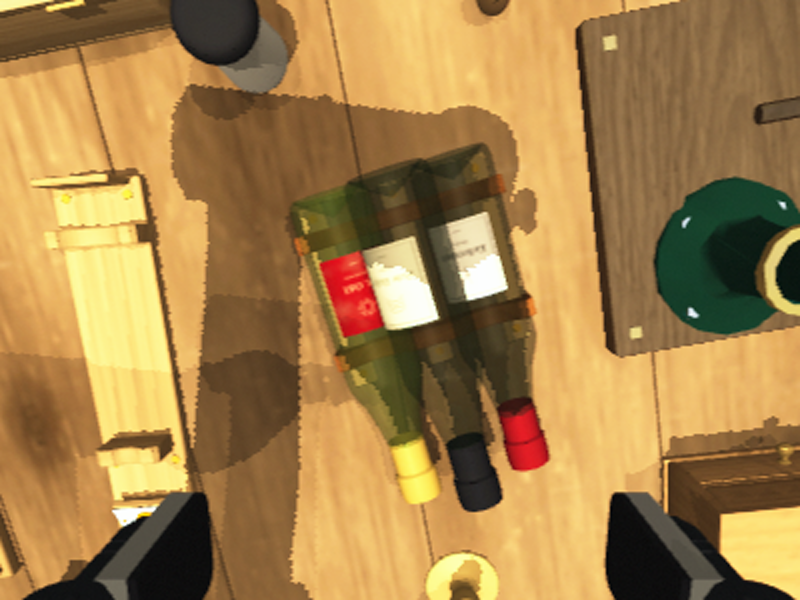

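```bash
cat > fit.py <<'E'
import pickle
from h import *
from scipy.optimize import least_squares
def fit(c,obs,x0,sc,off):
    # obs: (u,v crop, mx,my,mz) mx/my None = unknown along that axis
    def res(p):
        ca,sa=np.cos(p[2]),np.sin(p[2]);r=[]
        for u,v,mx,my,mz in obs:
            P=onplane(c,(u/sc+off[0],v/sc+off[1]),mz)[:2]-p[:2]
            l=np.array([ca*P[0]+sa*P[1],-sa*P[0]+ca*P[1]])
            r.append(l[0]-mx if mx is not None else 0);r.append(l[1]-my if my is not None else 0)
        return np.array(r)*1000
    s=least_squares(res,x0,x_scale=[.01,.01,.1],loss='soft_l1',f_scale=3)
    print(s.x[:2].round(4),'deg',np.degrees(s.x[2]).round(2));print(res(s.x).reshape(-1,2).round(1).tolist())
    return s.x
N=None
if __name__=='__main__':
    c=pickle.load(open('pics/w1.pkl','rb'));c2=pickle.load(open('pics/w2.pkl','rb'))
    def cr(sf,sn,nb,wb,corner=()):
        o=[(*sf,N,0,.014)]
        if sn:o.append((*sn,N,0,.014))
        o+=[(*p,-.099,N,.048) for p in nb]+[(*p,.073,N,.014) for p in wb]
        return o+[(*p,-.148,.035,.014) for p in corner]
    print('gold');fit(c,cr((681.5,32),(677,359.5),[(652,354),(726,350)],[(640,94),(735,87)],[(629,443)]),[.56,-.1,-.15],2.2,(130,0))
    print('black');fit(c,cr((380,129),(439,432),[(403,432),(468,422)],[(343,193),(440,178)],[(410,515)]),[.53,.08,-.2],2.2,(130,0))
    print('red');fit(c,cr((95,212),None,[(95,510),(170,500)],[(50,270),(150,262)])+[(175,504,N,-.024,.014)],[.52,.31,-.15],2.2,(130,0))
    print('gold2');fit(c2,cr((96,196),None,[(103,466),(171,458)],[(50,248),(145,242)]),[.56,-.1,-.15],2,(120,0))
    print('pile');fit(c2,[(480,505,-.162,0,.088),(388,244,N,0,.118),(413,324,N,0,.118),(530,467,-.158,-.045,.05),(515,402,N,-.045,.06),(420,502,-.16,.045,.05),(407,440,N,.045,.06),(505,182,.055,-.082,.031),(535,305,-.041,-.082,.031),(298,243,.055,.082,.031),(340,362,-.041,.082,.031)],[.55,-.35,0],2,(120,0))
E
python3 fit.py
```

```text
gold
[ 0.5768 -0.0918] deg -6.1
[[0.0, -0.2], [0.0, -0.2], [1.6, 0.0], [0.5, 0.0], [0.8, 0.0], [0.3, 0.0], [-22.6, 0.4]]
black
[0.5542 0.1029] deg 0.49
[[0.0, -0.1], [0.0, 0.2], [4.4, 0.0], [2.9, 0.0], [0.4, 0.0], [-2.7, 0.0], [-22.2, -0.1]]
red
[0.5386 0.3244] deg -6.92
[[0.0, -0.6], [-0.6, 0.0], [3.7, 0.0], [-1.5, 0.0], [-0.4, 0.0], [0.0, 0.6]]
gold2
[ 0.5777 -0.0929] deg -5.14
[[0.0, 0.0], [-0.3, 0.0], [1.7, 0.0], [0.3, 0.0], [-1.7, 0.0]]
pile
[ 0.5756 -0.3369] deg 6.24
[[-1.7, 0.9], [0.0, 10.7], [0.0, 9.8], [-3.0, -0.4], [0.0, -1.1], [-5.4, 2.7], [0.0, -3.2], [1.3, -0.3], [2.0, -0.4], [2.7, -2.3], [1.5, -4.5]]
```

```bash
python3 - <<'E'
import cv2,pickle
from h import *
im=cv2.imread('pics/w2.png');cv2.imwrite('pics/crop4.png',cv2.resize(im[65:260,255:405],None,fx=3,fy=3,interpolation=cv2.INTER_CUBIC))
c=pickle.load(open('pics/w2.pkl','rb'));th=np.radians(6.24)
def loc(u,v,z):
    P=onplane(c,(u/2+120,v/2),z)[:2]-[.5756,-.3369];return (1000*np.array([np.cos(th)*P[0]+np.sin(th)*P[1],-np.sin(th)*P[0]+np.cos(th)*P[1]])).round(1)
for n,u,v,z in[('redlabel top',459,217,.0795),('redlabel bot',480,296,.0795),('blk cap0',465,440,.095),('blk capend',480,503,.09),('blk L',365,250,.116),('blk R',412,237,.116),('blk base L',350,187,.088),('blk base R',418,165,.088)]:print(n,loc(u,v,z))
E
```

```text
redlabel top [ 42.8 -39.4]
redlabel bot [-13.2 -39.5]
blk cap0 [-108.1   -1.8]
blk capend [-161.1    0.5]
blk L [40.8 25.9]
blk R [40.2 -5. ]
blk base L [81.8 25.4]
blk base R [ 82.4 -21.6]
```

View pics/crop4.png

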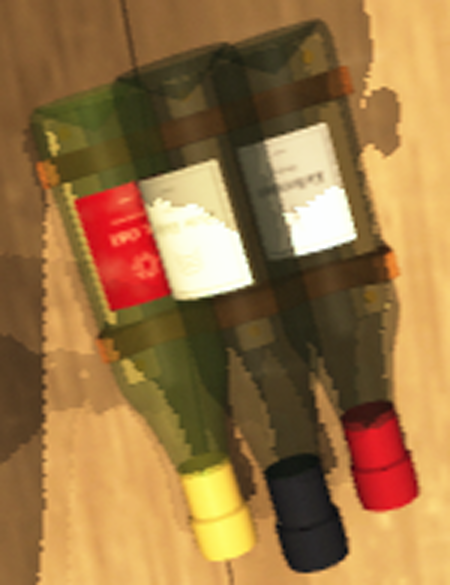

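```bash
cat > go.py <<'E'
import sys
from workcell import env
from h import *
def rel(x,y,z,hd):
    s=env.sense();p=s['tool_pos'];q=s['tool_rot'];h=2*np.arctan2(q[1],q[0])
    d=np.array([x,y,z])-p
    tx=np.cos(h)*d[0]+np.sin(h)*d[1];ty=np.sin(h)*d[0]-np.cos(h)*d[1]
    tw=-(hd-np.degrees(h));tw=(tw+180)%360-180
    return [round(1000*tx,1),round(1000*ty,1),round(-1000*d[2],1),round(tw,1)]
POSE={'pile':(.5756,-.3369,6.24),'gold':(.5772,-.0924,-5.6),'black':(.5542,.1029,.49),'red':(.5386,.3244,-6.9)}
def at(n,lx,ly):
    x,y,a=POSE[n];r=np.radians(a);return x+lx*np.cos(r)-ly*np.sin(r),y+lx*np.sin(r)+ly*np.cos(r),a
if __name__=='__main__':
    n,lx,ly,z=sys.argv[1],*map(float,sys.argv[2:5]);X,Y,A=at(n,lx,ly);print(round(X,4),round(Y,4),A,rel(X,Y,z,A))
E
python3 go.py pile .007 0 .15
```

```text
0.5826 -0.3361 6.24 [np.float64(20.3), np.float64(6.8), np.float64(251.8), np.float64(-16.3)]
```

```bash
python3 -m inch '[[[10,3,50,-8],[20,7,100,-16.3],[20.3,6.8,150,-16.3],[20.3,6.8,200,-16.3],[20.3,6.8,250,-16.3],[20.3,6.8,252,-16.3],[20.3,6.8,252,-16.3],[20.3,6.8,252,-16.3]]]'
python3 look.py w3;python3 go.py pile .007 0 .076; python3 -c "
import cv2
im=cv2.imread('pics/w3.png');cv2.imwrite('pics/w3.png',cv2.resize(im,(512,320),interpolation=cv2.INTER_AREA))"
```

```text
time_s: 5.0
tool_pos: [0.5839, -0.338, 0.1527]
tool_rot: [0.999, 0.054, 0.003, 0.001]
contact_force: [0.0, -0.4, -0.5]
finger_gap: 0.0856
grasp_force: 0.0
5.0 [ 0.5839407  -0.33803358  0.15271515] [0.9985504  0.05374653 0.00260263 0.00127598]
0.5826 -0.3361 6.24 [np.float64(-0.9), np.float64(-2.0), np.float64(76.3), np.float64(-0.1)]
```

View pics/w3.png

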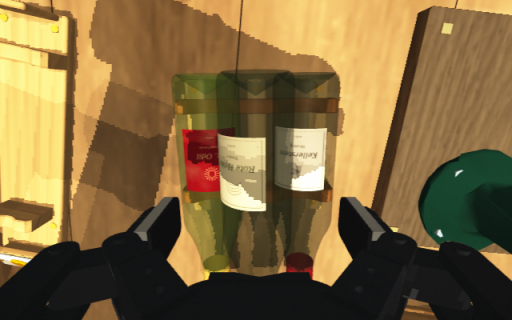

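The bottle is centred between the fingers, with its body about 255 px and the finger centre about 260 of 512. Descending slowly to grip.

```bash
python3 -m inch '[[[-1,-1.5,20,0],[-1,-2,40,0],[-1,-2,54,0],[-1,-2,64,0],[-1,-2,70,0],[-1,-2,74,0],[-1,-2,74,0]]]'; python3 -m inch '[[[0,0,0,0],[0,0,0,0],[0,0,0,0],[0,0,0,0],[0,0,0,0],[0,0,0,0],[0,0,0,0]]]' 1
```

```text
time_s: 5.92
tool_pos: [0.5811, -0.3359, 0.0753]
tool_rot: [0.999, 0.053, -0.0, 0.0]
contact_force: [-0.9, -0.2, 0.2]
finger_gap: 0.0854
grasp_force: 0.0
time_s: 6.8
tool_pos: [0.5814, -0.3361, 0.0764]
tool_rot: [0.999, 0.053, 0.0, 0.0]
contact_force: [-1.8, 0.8, 6.6]
finger_gap: 0.057
grasp_force: 64.7
```

```bash
python3 -m inch '[[[0,0,-5,0],[0,0,-15,0],[0,0,-30,0],[0,0,-50,0],[0,0,-80,0],[0,0,-110,0],[0,0,-140,0],[0,0,-165,0],[0,0,-175,0],[0,0,-175,0]]]'; python3 go.py black .031 0 .25
```

```text
time_s: 8.05
tool_pos: [0.581, -0.3357, 0.2508]
tool_rot: [0.999, 0.053, 0.001, -0.0]
contact_force: [0.9, 0.2, -5.7]
finger_gap: 0.0571
grasp_force: 65.1
0.5852 0.1032 0.49 [np.float64(50.8), np.float64(-436.0), np.float64(0.8), np.float64(5.6)]
```

```bash
python3 -m inch '[[[4,-30,0,1],[9,-80,0,2],[15,-130,0,3],[21,-180,0,4],[27,-230,0,5],[33,-280,0,5.6],[39,-330,0,5.6],[45,-380,0,5.6],[49,-415,0,5.6],[51,-432,0,5.6],[51,-436,0,5.6],[51,-436,0,5.6]]]'; python3 go.py black .031 0 .12
```

```text
time_s: 9.55
tool_pos: [0.5851, 0.1023, 0.2498]
tool_rot: [1.0, 0.004, -0.001, 0.0]
contact_force: [0.3, -0.4, -6.1]
finger_gap: 0.0568
grasp_force: 65.4
0.5852 0.1032 0.49 [np.float64(0.2), np.float64(-0.8), np.float64(129.8), np.float64(-0.0)]
```

```bash
python3 -m inch '[[[0,-0.8,25,0],[0,-0.8,60,0],[0,-0.8,95,0],[0,-0.8,120,0],[0,-0.8,130,0],[0,-0.8,130,0],[0,-0.8,130,0]]]'; python3 look.py w4;python3 - <<'E'
import cv2
im=cv2.imread('pics/w4.png');cv2.imwrite('pics/crop5.png',cv2.resize(im[0:200,190:460],None,fx=2.9,fy=2.9,interpolation=cv2.INTER_CUBIC))
E
```

```text
time_s: 10.42
tool_pos: [0.5864, 0.1039, 0.1218]
tool_rot: [1.0, 0.004, 0.001, -0.0]
contact_force: [-0.4, 0.4, -5.2]
finger_gap: 0.0569
grasp_force: 65.4
10.425 [0.5863859  0.10385841 0.12180969] [ 9.99989440e-01  4.36509702e-03  1.38507779e-03 -3.83425698e-04]
```

View pics/crop5.png

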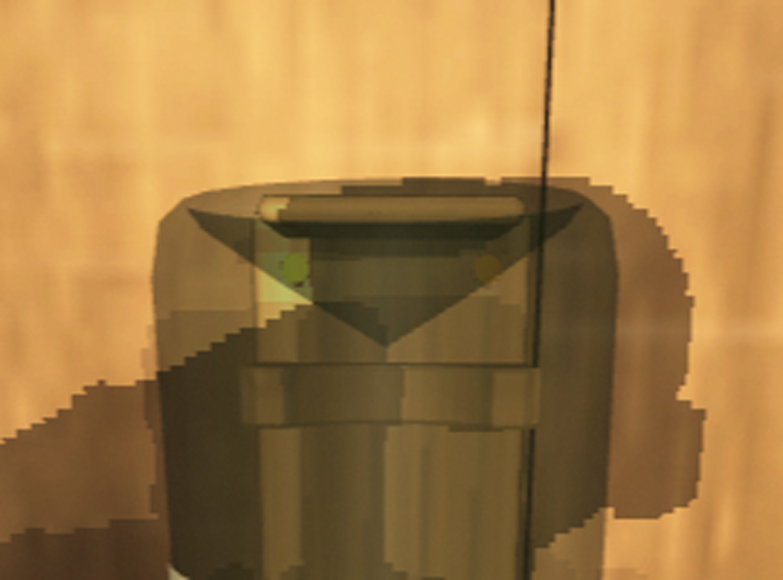

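```bash
python3 - <<'E'
import pickle
from h import *; from go import POSE
c=pickle.load(open('pics/w4.pkl','rb'))
def loc(u,v,z,n='black'):
    x,y,a=POSE[n];t=np.radians(a);P=onplane(c,(u/2.9+190,v/2.9),z)[:2]-[x,y];return (1000*np.array([np.cos(t)*P[0]+np.sin(t)*P[1],-np.sin(t)*P[0]+np.cos(t)*P[1]])).round(1)
for n,u,v,z in[('stop far L (123)',262,199,.054),('stop far R',525,197,.054),('stop near(117)',390,222,.054),('screw L',295,268,.014),('screwR',487,268,.014),('board L low',250,424,.041),('board R low(73)',540,430,.041),('board up(87)',390,366,.041),('plankL',258,330,.014),('plankR',528,330,.014),('base top',390,180,.162),('base l',170,215,.134),('base r',598,210,.134),('body l',155,300,.134),('body r',617,300,.134),('body l',170,540,.134),('body r',605,540,.134)]:print(n,loc(u,v,z))
E
```

```text
stop far L (123) [121.7  27.3]
stop far R [122.1 -27.3]
stop near(117) [117.2   0.8]
screw L [109.9  24.6]
screwR [109.9 -23.7]
board L low [73.9 33.4]
board R low(73) [ 72.5 -34.4]
board up(87) [87.1  0.7]
plankL [94.8 34.4]
plankR [ 94.8 -34.5]
base top [111.6   0.8]
base l [110.9  29.3]
base r [111.6 -26.1]
body l [100.3  31.9]
body r [100.3 -29.3]
body l [67.7 31.9]
body r [ 67.7 -29.6]
```

```bash
python3 -m inch '[[[-0.5,0.5,15,0],[-0.5,0.5,35,0],[-0.5,0.5,50,0],[-0.5,0.5,60,0],[-0.5,0.5,65,0],[-0.5,0.5,68,0],[-0.5,0.5,68,0],[-0.5,0.5,68,0]]]'; python3 -m inch '[[[0,0,1,0],[0,0,2,0],[0,0,2,0]]]'
```

```text
time_s: 11.48
tool_pos: [0.5852, 0.1035, 0.0528]
tool_rot: [1.0, 0.004, 0.001, -0.0]
contact_force: [0.7, 0.4, -5.7]
finger_gap: 0.057
grasp_force: 65.6
time_s: 11.85
tool_pos: [0.5849, 0.1034, 0.0504]
tool_rot: [1.0, 0.004, 0.0, -0.0]
contact_force: [-0.8, 0.9, -4.8]
finger_gap: 0.0572
grasp_force: 65.5
```

```bash
python3 -m inch '[[[0,0,0.7,0],[0,0,1.4,0],[0,0,1.4,0]]]';  python3 -m inch '[[[0,0,0.6,0],[0,0,1,0],[0,0,1,0]]]'
```

```text
time_s: 12.22
tool_pos: [0.5851, 0.1034, 0.0491]
tool_rot: [1.0, 0.005, 0.0, -0.0]
contact_force: [-0.2, 0.0, -2.8]
finger_gap: 0.0572
grasp_force: 65.6
time_s: 12.6
tool_pos: [0.5852, 0.1034, 0.0487]
tool_rot: [1.0, 0.005, 0.0, -0.0]
contact_force: [-0.7, -0.3, 2.1]
finger_gap: 0.0575
grasp_force: 66.2
```

```bash
python3 -m inch '[[[0,0,0.4,0],[0,0,0.4,0]]]'; python3 -m inch '[[[0,0,0.4,0],[0,0,0.4,0],[0,0,0.4,0],[0,0,0.4,0],[0,0,0.4,0],[0,0,-10,0],[0,0,-40,0],[0,0,-90,0],[0,0,-140,0],[0,0,-180,0],[0,0,-200,0],[0,0,-200,0]]]' -1; python3 look.py w5; python3 go.py pile .007 .045 .25
```

```text
time_s: 12.85
tool_pos: [0.5851, 0.1034, 0.0487]
tool_rot: [1.0, 0.005, 0.0, -0.0]
contact_force: [-1.8, -0.2, 5.5]
finger_gap: 0.0573
grasp_force: 66.6
time_s: 14.35
tool_pos: [0.5856, 0.1036, 0.2502]
tool_rot: [1.0, 0.004, 0.002, -0.001]
contact_force: [-1.0, -0.7, -0.5]
finger_gap: 0.0851
grasp_force: 0.0
14.35 [0.58557318 0.10363295 0.25019187] [ 0.99998637  0.00448806  0.00246104 -0.00102792]
0.5777 -0.2914 6.24 [np.float64(-10.4), np.float64(394.8), np.float64(-1.9), np.float64(-5.7)]
```

View pics/w5.png

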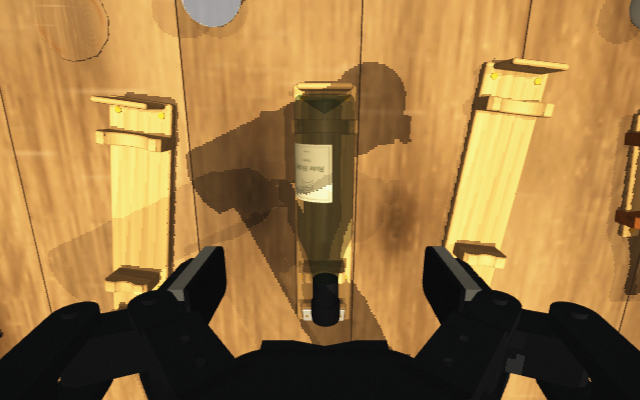

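Black lies in its cradle, with the capsule at (325,300) over the black tag and the heel at (325,85) by the stop. Gold is next.

```bash
python3 -m inch '[[[0,40,0,-1],[0,90,0,-2],[-2,140,0,-3],[-4,190,0,-4],[-6,240,0,-5],[-8,290,0,-5.7],[-10,340,0,-5.7],[-10,375,0,-5.7],[-10,392,0,-5.7],[-10,395,0,-5.7],[-10,395,0,-5.7],[-10,395,0,-5.7]]]' -0.65; python3 look.py w6; python3 - <<'E'
import cv2,pickle
from h import *; from go import *
c=pickle.load(open('pics/w6.pkl','rb'))
im=cv2.imread('pics/w6.png');h=cv2.cvtColor(im,cv2.COLOR_BGR2HSV)
x,y,a=POSE['pile'];t=np.radians(a)
def loc(u,v,z):
    P=onplane(c,(u,v),z)[:2]-[x,y];return (1000*np.array([np.cos(t)*P[0]+np.sin(t)*P[1],-np.sin(t)*P[0]+np.cos(t)*P[1]])).round(1)
def blobs(m,z):
    n,l,s,ce=cv2.connectedComponentsWithStats(m.astype(np.uint8))
    for i in np.argsort(-s[1:,4])[:3]+1: print(s[i],ce[i].round(1),loc(*ce[i],z))
r=(h[...,1]>150)&((h[...,0]<6)|(h[...,0]>172))&(h[...,2]>90);blobs(r,.06)
g=(h[...,0]>20)&(h[...,0]<32)&(h[...,1]>130)&(h[...,2]>120);blobs(g,.06)
for q in('bottle_gold','bottle_red'):
    for d in env.cut_out('wrist',q)[:1]:
        m=d['pixels'];print(q,d['confidence'])
        for v in(90,110,130):
            u=np.where(m[v])[0]
            if len(u):print(v,loc(u.min(),v,.05),loc(u.max(),v,.05))
print(rel(*at('pile',.007,.045)[:2],.12,a))
E
```

```text
time_s: 15.9
tool_pos: [0.5785, -0.2905, 0.2476]
tool_rot: [0.998, 0.055, 0.0, -0.0]
contact_force: [-0.1, -0.2, -0.5]
finger_gap: 0.0707
grasp_force: 0.0
15.9 [ 0.57853776 -0.29049713  0.24762783] [ 9.98490828e-01  5.49186310e-02  4.86425247e-05 -9.24998917e-05]
[ 307  144   44   58 2323] [328.4 172.7] [10.6 41.5]
[388 276  28  42 714] [399.7 300. ] [-136.4  -40.3]
[313 277  26  44 925] [325.3 299.1] [-135.3   44.3]
[144 134  28  85 880] [155.7 181. ] [  1.8 218.9]
[299 217  19  55 510] [308.7 241.8] [-65.3  62.5]
bottle_gold 0.68
110 [72.4 76.1] [72.5 15. ]
130 [52.8 74.5] [52.8 15.5]
bottle_red 0.73
110 [ 72.5 -15. ] [ 72.6 -76.2]
130 [ 52.9 -15. ] [ 52.9 -76. ]
[np.float64(-0.9), np.float64(0.4), np.float64(127.8), np.float64(0.0)]
```

```bash
python3 -m inch '[[[-0.9,0.4,30,0],[-0.9,0.4,75,0],[-0.9,0.4,120,0],[-0.9,0.4,155,0],[-0.9,0.4,180,0],[-0.9,0.4,196,0],[-0.9,0.4,207,0],[-0.9,0.4,213,0],[-0.9,0.4,215,0],[-0.9,0.4,215,0]]]'; python3 -m inch '[[[0,0,0,0],[0,0,0,0],[0,0,0,0],[0,0,0,0],[0,0,0,0],[0,0,0,0]]]' 1;  python3 -m inch '[[[0,0,-3,0],[0,0,-8,0],[0,0,-16,0],[0,0,-30,0],[0,0,-60,0],[0,0,-100,0],[0,0,-140,0],[0,0,-180,0],[0,0,-210,0],[0,0,-217,0],[0,0,-217,0]]]';python3 go.py gold .032 0 .25
```

```text
time_s: 17.3
tool_pos: [0.5779, -0.2923, 0.0331]
tool_rot: [0.999, 0.054, 0.001, 0.0]
contact_force: [-0.1, 0.1, 0.1]
finger_gap: 0.0703
grasp_force: 0.0
time_s: 18.05
tool_pos: [0.5779, -0.2912, 0.0339]
tool_rot: [0.999, 0.054, 0.001, -0.0]
contact_force: [-1.4, 5.3, 5.7]
finger_gap: 0.0575
grasp_force: 64.6
time_s: 19.42
tool_pos: [0.577, -0.2919, 0.2491]
tool_rot: [0.999, 0.054, -0.0, -0.001]
contact_force: [0.1, -0.4, -7.6]
finger_gap: 0.0569
grasp_force: 66.2
0.609 -0.0955 -5.6 [np.float64(53.0), np.float64(-191.7), np.float64(-0.9), np.float64(11.8)]
```

```bash
python3 -m inch '[[[8,-30,0,3],[20,-75,0,6],[32,-120,0,9],[44,-160,15,11.8],[52,-186,40,11.8],[53,-192,75,11.8],[53,-192,110,11.8],[53,-192,130,11.8],[53,-192,134,11.8],[53,-192,134,11.8],[53,-192,134,11.8]]]'; python3 look.py w7;python3 go.py gold .032 0 .115;python3 - <<'E'
import cv2
im=cv2.imread('pics/w7.png');cv2.imwrite('pics/crop6.png',cv2.resize(im[0:200,190:460],None,fx=2.9,fy=2.9,interpolation=cv2.INTER_CUBIC))
E
```

```text
time_s: 20.8
tool_pos: [0.6102, -0.0957, 0.1166]
tool_rot: [0.999, -0.049, 0.001, -0.0]
contact_force: [-0.3, -0.1, -6.3]
finger_gap: 0.0572
grasp_force: 66.0
20.8 [ 0.61015256 -0.09567136  0.11659317] [ 9.98810364e-01 -4.87517754e-02  1.05846015e-03 -2.94919006e-05]
0.609 -0.0955 -5.6 [np.float64(-1.0), np.float64(-0.1), np.float64(1.7), np.float64(0.0)]
```

View pics/crop6.png

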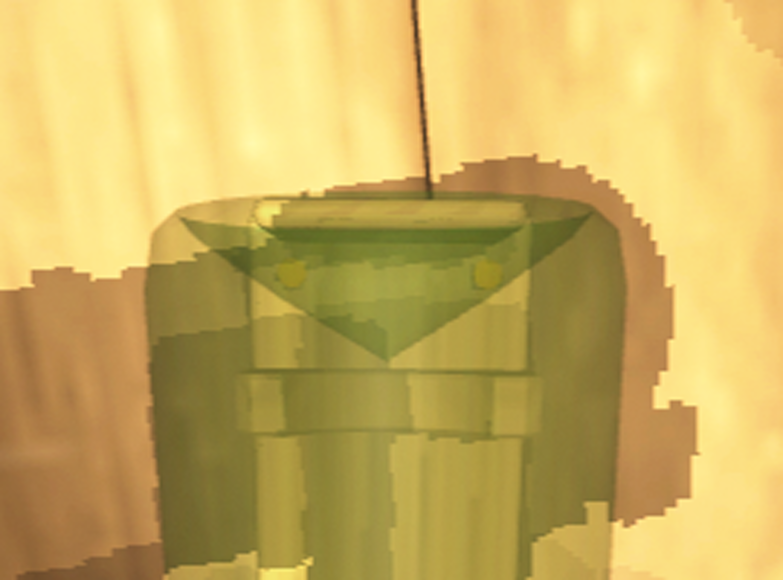

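```bash
cat > chk.py <<'E'
import pickle
from h import *; from go import POSE
def chk(pk,n,rows):
    c=pickle.load(open(f'pics/{pk}.pkl','rb'));x,y,a=POSE[n];t=np.radians(a)
    for m,u,v,z in rows:
        P=onplane(c,(u/2.9+190,v/2.9),z)[:2]-[x,y];print(m,(1000*np.array([np.cos(t)*P[0]+np.sin(t)*P[1],-np.sin(t)*P[0]+np.cos(t)*P[1]])).round(1))
E
python3 - <<'E'
from chk import *
chk('w7','gold',[('stop far L (123)',258,203,.054),('stop far R',525,204,.054),('stop near(117)',390,230,.054),('screw L 110,24',291,276,.014),('screwR',487,275,.014),('board L low 73',245,432,.041),('board R low(73)',540,435,.041),('board up(87)',390,372,.041),('base top',390,192,.161),('body l',146,300,.133),('body r',627,300,.133),('body l',163,540,.133),('body r',611,540,.133)])
E
```

```text
stop far L (123) [121.2  26.8]
stop far R [121.  -27.3]
stop near(117) [1.16e+02 1.00e-01]
screw L 110,24 [108.6  24.4]
screwR [108.8 -23.9]
board L low 73 [73.4 33.2]
board R low(73) [ 72.7 -34.3]
board up(87) [86.9  0. ]
base top [110.8   0.2]
body l [101.1  31.4]
body r [101.1 -30.2]
body l [69.6 31.2]
body r [ 69.6 -30.1]
```

```bash
python3 -m inch '[[[-1,0.3,15,0],[-1,0.3,35,0],[-1,0.3,50,0],[-1,0.3,60,0],[-1,0.3,66,0],[-1,0.3,69,0],[-1,0.3,69,0],[-1,0.3,69,0]]]'; python3 -m inch '[[[0,0,0.7,0],[0,0,1.4,0],[0,0,1.4,0]]]'; python3 -m inch '[[[0,0,0.5,0],[0,0,1,0],[0,0,1,0]]]'
```

```text
time_s: 21.85
tool_pos: [0.6087, -0.0958, 0.0471]
tool_rot: [0.999, -0.049, 0.001, -0.0]
contact_force: [-0.7, 0.1, -6.4]
finger_gap: 0.0571
grasp_force: 66.2
time_s: 22.22
tool_pos: [0.6088, -0.0958, 0.0455]
tool_rot: [0.999, -0.049, 0.0, 0.0]
contact_force: [-0.3, -0.5, -3.9]
finger_gap: 0.0574
grasp_force: 66.2
time_s: 22.6
tool_pos: [0.6088, -0.0958, 0.0446]
tool_rot: [0.999, -0.049, 0.001, 0.0]
contact_force: [1.3, 0.8, -2.4]
finger_gap: 0.0574
grasp_force: 66.4
```

```bash
python3 -m inch '[[[0,0,0.5,0],[0,0,0.8,0],[0,0,0.8,0]]]'; python3 -m inch '[[[0,0,0.3,0],[0,0,0.5,0],[0,0,0.5,0]]]'
```

```text
time_s: 22.98
tool_pos: [0.6089, -0.0958, 0.0445]
tool_rot: [0.999, -0.049, 0.001, 0.0]
contact_force: [-1.3, 2.4, 5.0]
finger_gap: 0.0574
grasp_force: 67.1
time_s: 23.35
tool_pos: [0.6089, -0.0958, 0.0444]
tool_rot: [0.999, -0.048, 0.001, 0.0]
contact_force: [-2.7, 1.6, 7.8]
finger_gap: 0.0571
grasp_force: 67.4
```

```bash
python3 -m inch '[[[0,0,0,0],[0,0,0,0],[0,0,0,0],[0,0,0,0],[0,0,0,0],[0,0,-10,0],[0,0,-40,0],[0,0,-90,0],[0,0,-140,0],[0,0,-185,0],[0,0,-205,0],[0,0,-205,0]]]' -1; python3 look.py w8; python3 - <<'E'
from workcell import env
for q in('bottle_gold','bottle_black','bottle_red'):print(q,[(d['at'],round(d['confidence'],2)) for d in env.spot_in('wrist',q)][:2])
E
python3 go.py pile .007 -.045 .25
```

```text
time_s: 24.85
tool_pos: [0.6092, -0.0958, 0.2506]
tool_rot: [0.999, -0.049, 0.003, -0.0]
contact_force: [0.4, 0.3, -0.8]
finger_gap: 0.0854
grasp_force: 0.0
24.85 [ 0.60916767 -0.0957903   0.2505783 ] [ 9.98807945e-01 -4.87390604e-02  2.66522156e-03 -2.97649010e-04]
bottle_gold []
bottle_black [([137.5, 209.1], 0.65)]
bottle_red [([597.7, 176.5], 0.61)]
0.5874 -0.3809 6.24 [np.float64(7.8), np.float64(285.7), np.float64(-3.8), np.float64(-11.8)]
```

```bash
python3 -m inch '[[[1,40,0,-3],[2,85,0,-6],[4,130,0,-9],[5,175,0,-11.8],[6,220,0,-11.8],[7,255,0,-11.8],[8,278,0,-11.8],[8,286,0,-11.8],[8,286,0,-11.8],[8,286,0,-11.8]]]' -0.8; python3 look.py w9; python3 go.py pile .007 -.045 .033;python3 - <<'E'
import pickle
from h import *; from go import *
c=pickle.load(open('pics/w9.pkl','rb'));x,y,a=POSE['pile'];t=np.radians(a)
def loc(u,v,z):
    P=onplane(c,(u,v),z)[:2]-[x,y];return (1000*np.array([np.cos(t)*P[0]+np.sin(t)*P[1],-np.sin(t)*P[0]+np.cos(t)*P[1]])).round(1)
for d in env.cut_out('wrist','bottle_red')[:1]:
    m=d['pixels'];print(d['confidence'])
    for v in(90,110,130,150,290,310):
        u=np.where(m[v])[0]
        if len(u):print(v,loc(u.min(),v,.05),loc(u.max(),v,.05))
E
```

```text
time_s: 26.3
tool_pos: [0.5888, -0.3801, 0.248]
tool_rot: [0.998, 0.055, 0.0, -0.0]
contact_force: [0.2, -0.1, 0.1]
finger_gap: 0.0772
grasp_force: 0.0
26.3 [ 0.58881062 -0.38010686  0.24798605] [ 9.98496803e-01  5.48098850e-02  7.30768537e-05 -6.98738413e-05]
0.5874 -0.3809 6.24 [np.float64(-1.5), np.float64(0.6), np.float64(215.1), np.float64(0.1)]
0.59
110 [ 72.9 -14. ] [ 72.9 -74.2]
130 [ 53.2 -15.6] [ 53.3 -74.7]
150 [ 32.9 -15.2] [ 32.9 -74.2]
290 [-129.4  -32.7] [-129.4  -60.6]
310 [-156.   -31.3] [-156.   -60.9]
```

```bash
python3 -m inch '[[[-1,0.5,30,0],[-1,0.5,75,0],[-1,0.5,120,0],[-1,0.5,155,0],[-1,0.5,180,0],[-1,0.5,196,0],[-1,0.5,207,0],[-1,0.5,213,0],[-1,0.5,215,0],[-1,0.5,215,0]]]'; python3 -m inch '[[[0,0,0,0],[0,0,0,0],[0,0,0,0],[0,0,0,0],[0,0,0,0],[0,0,0,0]]]' 1;  python3 -m inch '[[[0,0,-3,0],[0,0,-8,0],[0,0,-16,0],[0,0,-30,0],[0,0,-60,0],[0,0,-100,0],[0,0,-140,0],[0,0,-180,0],[0,0,-210,0],[0,0,-237,0],[0,0,-237,0]]]';python3 go.py red .032 0 .27
```

```text
time_s: 27.65
tool_pos: [0.5879, -0.382, 0.0334]
tool_rot: [0.999, 0.054, 0.0, 0.0]
contact_force: [0.2, 0.7, -0.2]
finger_gap: 0.077
grasp_force: 0.0
time_s: 28.4
tool_pos: [0.5878, -0.3807, 0.0342]
tool_rot: [0.999, 0.054, 0.0, -0.0]
contact_force: [-0.5, 4.6, 4.7]
finger_gap: 0.0571
grasp_force: 65.4
time_s: 29.78
tool_pos: [0.5884, -0.3825, 0.2738]
tool_rot: [0.999, 0.054, 0.003, 0.002]
contact_force: [0.5, -0.2, -6.4]
finger_gap: 0.0572
grasp_force: 66.2
0.5704 0.3206 -6.9 [np.float64(58.1), np.float64(-700.9), np.float64(3.8), np.float64(13.1)]
```

```bash
python3 -m inch '[[[3,-35,0,1],[7,-85,0,2],[11,-135,0,4],[15,-185,0,5],[20,-240,0,6],[24,-295,0,8],[29,-350,0,9],[33,-400,0,10],[38,-455,0,11],[42,-510,0,12],[47,-565,0,13.1],[51,-615,0,13.1]]]'; python3 go.py red .032 0 .115
```

```text
time_s: 31.28
tool_pos: [0.5706, 0.2366, 0.2683]
tool_rot: [0.998, -0.06, -0.001, 0.001]
contact_force: [1.4, -0.9, -5.9]
finger_gap: 0.0574
grasp_force: 66.2
0.5704 0.3206 -6.9 [np.float64(-10.3), np.float64(-83.3), np.float64(153.3), np.float64(0.0)]
```

```bash
python3 -m inch '[[[-4,-25,0,0],[-9,-55,10,0],[-10,-75,40,0],[-10,-80,80,0],[-10,-80,115,0],[-10,-80,140,0],[-10,-80,153,0],[-10,-80,153,0],[-10,-80,153,0]]]'; python3 go.py red .032 0 .115; python3 look.py w10;python3 - <<'E'
import cv2
im=cv2.imread('pics/w10.png');cv2.imwrite('pics/crop7.png',cv2.resize(im[0:200,190:460],None,fx=2.9,fy=2.9,interpolation=cv2.INTER_CUBIC))
E
```

```text
time_s: 32.4
tool_pos: [0.5723, 0.3161, 0.1182]
tool_rot: [0.998, -0.06, 0.001, -0.001]
contact_force: [0.7, 0.7, -6.5]
finger_gap: 0.0574
grasp_force: 66.2
0.5704 0.3206 -6.9 [np.float64(-2.4), np.float64(-4.2), np.float64(3.2), np.float64(0.0)]
32.4 [0.57228093 0.31608789 0.11822117] [ 9.98194271e-01 -6.00542358e-02  1.07357234e-03 -7.30318127e-04]
```

View pics/crop7.png

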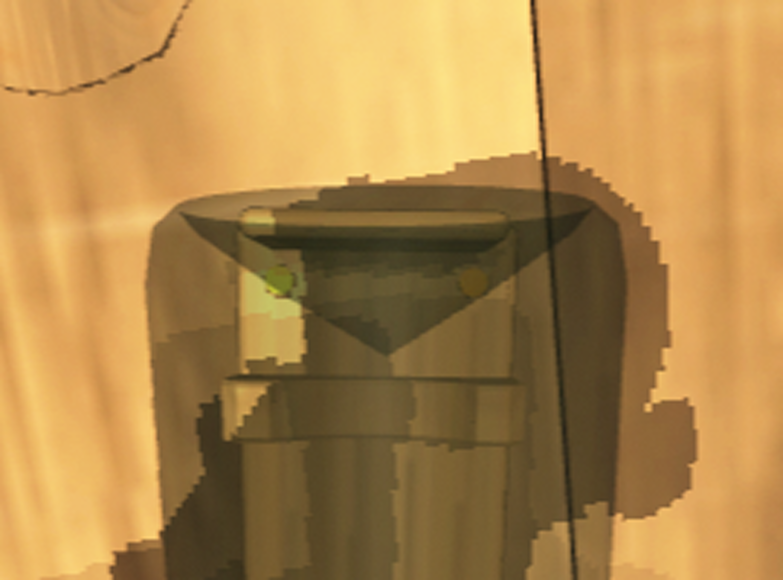

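```bash
python3 - <<'E'
from chk import *
chk('w10','red',[('stop far L (123)',240,211,.054),('stop far R',508,213,.054),('stop near(117)',370,238,.054),('screw L 110,24',278,281,.014),('screwR',473,281,.014),('board L low 73',228,438,.041),('board R low(73)',520,443,.041),('board up(87)',370,379,.041),('plank L',240,340,.014),('plank R',515,340,.014),('base top',390,187,.162),('body l',146,300,.1345),('body r',627,300,.1345),('body l',163,540,.1345),('body r',611,540,.1345)])
E
python3 go.py red .032 0 .115
```

```text
stop far L (123) [121.2  26.7]
stop far R [120.8 -28.1]
stop near(117) [115.9   0.2]
screw L 110,24 [108.8  23.9]
screwR [108.8 -24.6]
board L low 73 [73.2 33.4]
board R low(73) [ 72. -34.]
board up(87) [86.6  0.6]
plank L [94.5 33.9]
plank R [ 94.5 -35.5]
base top [112.7  -4. ]
body l [102.5  27.3]
body r [102.5 -34.4]
body l [70.8 27.1]
body r [ 70.9 -34.2]
0.5704 0.3206 -6.9 [np.float64(-2.4), np.float64(-4.1), np.float64(3.4), np.float64(0.0)]
```

```bash
python3 -m inch '[[[-2,-1.5,0,0],[-3,-2.5,8,0],[-3,-2.5,15,0],[-3,-2.5,15,0],[-3,-2.5,15,0]]]'; python3 go.py red .032 0 .1
```

```text
time_s: 33.08
tool_pos: [0.5689, 0.3185, 0.1017]
tool_rot: [0.998, -0.06, 0.0, 0.0]
contact_force: [0.1, 0.4, -6.8]
finger_gap: 0.0571
grasp_force: 66.3
0.5704 0.3206 -6.9 [np.float64(1.2), np.float64(-2.2), np.float64(1.7), np.float64(0.0)]
```

```bash
python3 -m inch '[[[0,-1,15,0],[0,-1,32,0],[0,-1,44,0],[0,-1,50,0],[0,-1,53,0],[0,-1,54,0],[0,-1,54,0],[0,-1,54,0]]]';python3 go.py red .032 0 .0442; python3 -m inch '[[[0,0,0.7,0],[0,0,1.4,0],[0,0,1.4,0]]]'
```

```text
time_s: 34.08
tool_pos: [0.5691, 0.3197, 0.0483]
tool_rot: [0.998, -0.06, 0.0, -0.0]
contact_force: [0.4, -0.1, -6.5]
finger_gap: 0.0572
grasp_force: 66.4
0.5704 0.3206 -6.9 [np.float64(1.2), np.float64(-1.0), np.float64(4.1), np.float64(0.0)]
time_s: 34.45
tool_pos: [0.5692, 0.3197, 0.0467]
tool_rot: [0.998, -0.06, 0.0, -0.0]
contact_force: [0.4, -0.8, -5.3]
finger_gap: 0.0576
grasp_force: 66.4
```

```bash
python3 -m inch '[[[0,0,0.6,0],[0,0,1.2,0],[0,0,1.2,0]]]'; python3 -m inch '[[[0,0,0.5,0],[0,0,0.9,0],[0,0,0.9,0]]]'; python3 -m inch '[[[0,0,0.4,0],[0,0,0.7,0],[0,0,0.7,0]]]'
```

```text
time_s: 34.83
tool_pos: [0.5692, 0.3197, 0.0455]
tool_rot: [0.998, -0.06, 0.0, -0.0]
contact_force: [1.6, 0.0, -4.3]
finger_gap: 0.0571
grasp_force: 66.5
time_s: 35.2
tool_pos: [0.5693, 0.3199, 0.0451]
tool_rot: [0.998, -0.06, 0.001, -0.0]
contact_force: [1.7, -0.2, -0.1]
finger_gap: 0.0569
grasp_force: 66.8
time_s: 35.58
tool_pos: [0.5693, 0.32, 0.045]
tool_rot: [0.998, -0.06, 0.001, -0.0]
contact_force: [-0.9, 0.0, 5.6]
finger_gap: 0.0571
grasp_force: 67.4
```

Red is seated. Releasing, retreating up, then checking all three from above.

```bash
python3 -m inch '[[[0,0,0.3,0],[0,0,0.3,0],[0,0,0.3,0],[0,0,0.3,0],[0,0,0.3,0],[0,0,-10,0],[0,0,-40,0],[0,0,-90,0],[0,0,-140,0],[0,0,-190,0],[0,0,-240,0],[0,0,-280,0]]]' -1; python3 -m inch '[[[0,50,-20,0],[0,100,-40,0],[0,150,-60,0],[0,190,-60,0],[0,210,-60,0],[0,210,-60,0],[0,210,-60,0]]]'; python3 look.py w11
```

```text
time_s: 37.08
tool_pos: [0.5689, 0.3194, 0.3273]
tool_rot: [0.998, -0.06, 0.001, -0.001]
contact_force: [0.4, 0.7, -1.3]
finger_gap: 0.0855
grasp_force: 0.0
time_s: 37.95
tool_pos: [0.5438, 0.1117, 0.3833]
tool_rot: [0.998, -0.06, -0.0, -0.0]
contact_force: [0.6, 0.3, -0.0]
finger_gap: 0.0853
grasp_force: 0.0
37.95 [0.54377321 0.11174895 0.3833073 ] [ 9.98208350e-01 -5.98334622e-02 -2.15823516e-04 -5.40963742e-07]
```

View pics/w11.png

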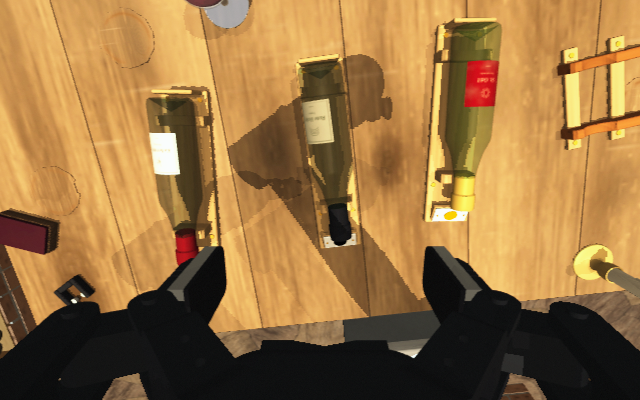

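All three bottles lie in their matching cradles: red at (175,170), black at (325,150) and gold at (468,110). The rack at (600,90) is empty, and the glass and candlestick still stand.

```bash
python3 -c "
from workcell import env
print(env.finish_job())"
```

```text
the job is handed in; nothing more can be done
None
```

The red, gold and black bottles each lie in the cradle with their own tag colour and I've handed the job in at about 38 s; the labels lean roughly 10–20° off vertical, as they did in the pile, because the gripper could not roll a bottle.

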